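Unlock the removable pan handle and pull it off

ROBOT

A 7-joint arm with a two-finger parallel gripper is mounted at the origin on a cart in front of the work surface, level with it; the furniture and walls round the work are solid. World frame = base frame: x ahead of the robot, y to its left, z up, the work surface at z = 0. Lengths are in m, angles in rad, forces in N, time in s.
With the tool pointing down it reaches from about 0.4 to 0.9 m from the base axis. Payload 5.6 kg.
Tool frame: the origin (TCP) lies midway between the tips of the shut fingers; the grasp point (between the pads) lies r.tcp_to_grasp behind it (r.tcp_to_grasp is the distance from the TCP to the grasp point, in m); x points along the fingers, y is the direction in which the jaws open and shut, and the axes are right-handed (so a half turn about x gives the same grasp; the last joint's range is limited). The gripper opens to 92 mm and grips with 3 to 60 N. Pads are 20 mm wide; open, the fingers measure 128 mm over their backs; the gripper's body (75 mm by 189 mm) begins 69 mm behind the grasp point.
Start: joints at [1.13, 0.468, -0.012, 1.603, 0.006, 1.071, -0.056], TCP at [0.252, -0.599, 0.215] pointing down, gripper open.
Joint ranges: [-2.53, 2.53], [-0.31, 2.02], [-1.57, 1.55], [0.28, 2.44], [-1.29, 4.43], [0.15, 1.84], [-2.92, 2.92]. Speed limits (rad/s): [2.57, 2.57, 3.14, 3.14, 3.14, 3.14, 3.14].

INTERFACE

Orientations are given as a rotation vector (axis times angle).
In Python, from station import r gives the robot as it stands. The module is installed in compiled form; this text tells all that it offers.
- The arm moves only by the tool send_rows, never from a script. Its argument "steps" is one flat list of numbers, 4 for each row, row after row: the shift along the world's x, y, z in units of 1000 mm (1.0 is 1000 mm), then the turn about the world's z in units of 2 rad (1.0 is 2 rad). In form: [dx, dy, dz, roll, dx, dy, dz, roll, ...]. A call has 1 to 8 rows; each row shifts and turns the commanded pose from where the row before left it; what a row does not reach is not made up. A row lasts 1/8 s, in which the tool goes at most 62.5 mm and 10.7 degrees, less where a joint would pass 70% of its speed; a pose out of reach is approached as far as the arm can. A call with a number of a shift or a turn outside -1 to 1 is refused whole. A call with a gripper value outside its range is refused whole. "gripper" is the gripper's target within -1 to 1 (shut at 1, half-way at 0, fully open at -1), set as the call begins (left out, the last holds). The fingers move at their own pace and stop on an object; "newtons" is the grip in N (left out, the last holds). Time passes only in rows, so rows that do not move let the fingers close. It gives the time, the measured TCP pose, the force and the opening at its end, in the units of the state.
- r.read_state(): the state, without advancing time (a new reading comes with each control period).
- r.camera(name): name is "scene" or "top" or "wrist"; returns a dict with "frame" (480x640x3 uint8, red, green, blue), "fx", "fy", "cx", "cy" (pixels), "extrinsics" (4x4, takes a point from camera to world coordinates). Camera axes: x right, y down, z forward; pixel columns grow to the right and rows downward; lengths in m; the calibration is good to about 2 mm. A picture is of the moment at which its call begins. There is no depth.
- r.close_job(): hands the job in, once; it reports no verdict.
The state is a dict: "clock": time; "joint_pos": joint angles; "joint_velocities": joint speeds; "joint_efforts": joint torques, N m; "eef_pos": TCP position; "tcp_rot": TCP orientation; "contact_force": force on the tool from outside, world axes, zero at the start; "ft_torque": the same for the moment, N m; "finger_gap": finger opening in m.
Only numpy, scipy, OpenCV 4.12 (cv2) and the standard library are available. Lean on these libraries where they do the work, as an engineer would, in place of code of your own. Each camera call takes 0.05 s, during which the arm holds its last target.

TASK

The pan has to go into the oven without its removable handle. Slide the orange safety catch all the way aside, pull the handle straight off the pan's bracket against its snap, and lay the handle down inside the white tray. Do not drop the handle, and leave the other things on the board where they stand.

Things in the scene. Friction and masses are not known exactly. Their poses are not given: they have to be found in the camera images.
- pan: low blue cast-iron pan, 190 mm across, 55 mm high, so heavy that it does not move when pulled or pushed at. Origin: centre of its underside, z up. Its bracket, with the removable handle on it, points along its own -x axis, the handle's axis 40 mm above the pan's underside.
- tongue_tip (a point): end of the pan's steel tongue (18 x 12 mm) inside the handle's socket, on its axis, 136 mm from the pan's centre. Spring rollers in the tongue snap into windows of the socket: pulling the handle off along the pan's -x takes about 10 to 13 N for the first 7 mm, then 1 to 2 N; after 36 mm the socket is off the tongue.
- catch (a joint): travel (m) of the orange catch on its rail above the bracket: 0 to 0.003 locked, in front of a lug on the handle; 0.024 fully aside. It slides along the pan's -y (to the right for one at the handle's end looking to the pan), needs about 3 N and stays where left. Below 0.015 it blocks the handle; push it to its end.
- catch_knob (a point): centre of the catch's upright orange thumb knob, 83 mm above the board: 18 mm along the pan's x, 14 mm along the pan's y (the sliding direction), 24 mm high (12 mm below to 12 mm above this point). Free on all sides; the rail's top lies 18 mm below this point.
- handle: removable handle, 190 mm long, about 0.16 kg, level. Origin on its axis at the grasping place, at the start 200 mm from the pan's centre and 40 mm above the board; x along it toward the pan, z up. Wooden grip 24 mm wide, 26 mm high from x -90 to +62 mm; steel socket 32 mm wide from +62 to +100 mm, underside also 13 mm below the axis, a lug on top 20 mm above it.
- handle_mouth (a point): open end of the handle's steel socket, on its axis, 100 mm from the handle's origin along its +x
- handle_tail (a point): free end of the handle's wooden grip, on its axis, 90 mm from the handle's origin along its -x
- tray: flat white tray, 240 mm along its x, 150 mm along its y, 14 mm high, rims 5 mm thick, inner floor 5 mm above the board; it does not move. Origin: centre of its underside.
- board: dark wooden cover board, 535 x 675 mm, fixed over the burners; all the things stand on it. Its top is 45 mm above this origin (centre of its underside). A white enamel kettle (182 x 219 x 211 mm) stands fast on its back right part, 160 mm behind and 190 mm to the right of its centre, and a row of jars, a mill and a bottle (up to 170 mm high) along its back edge, and a spice jar (106 mm) at its right edge beside the spoon.
- salt: salt shaker, 44 mm across, 90 mm high, at the front left; leave alone. Origin: underside
- tin: small green and white tin, 58 mm across, 72 mm high, at the front left; leave alone. Origin: underside
- spoon: tablespoon lying at the right, 191 x 38 x 13 mm; leave alone. Origin: underside

How it is judged:
By the outcome, as a careful person would: the job done as asked, in the order asked, and still so for the second after the job is handed in, with the robot touching nothing.
It also fails if it takes over 42 s, if anything falls off the work surface, if the arm or the gripper's body presses on something with over 40 N, if the wrist force passes 120 N, or if a joint passes its speed limit or range.

## Working session

There is one attempt and no reset: what is moved stays moved. The work goes in short steps, Python scripts to look and compute and a tool call to move; the robot and the scene stay as the last step left them, time stands still between calls to the robot, and variables do not carry over. Pictures are saved under pics/ and viewed, and the job is handed in when it is done.

Besides the shell and the picture viewer there is one more tool, called after "Request:" as a command line: name --argument value ..., lists and objects as JSON in quotes. send_rows: Moves the arm, as the interface text tells. Shifts and turns lie within -1 to 1; 1 stands for 1000 mm of shift or 2 rad of turn. Its arguments: {"type":"object","properties":{"steps":{"type":"array"},"gripper":{"type":"number"},"newtons":{"type":"number"}},"required":["steps"]}

```bash
mkdir -p pics
cat > h.py <<'E'
import numpy as np, cv2
from station import r
def snap(n,f):
    c=r.camera(n); cv2.imwrite(f'pics/{f}.png',c['frame'][:,:,::-1]); np.savez(f'pics/{f}.npz',**c); return c
def ray(c,u,v):
    E=np.array(c['extrinsics']); d=E[:3,:3]@np.array([(u-c['cx'])/c['fx'],(v-c['cy'])/c['fy'],1.]); return E[:3,3],d
def onz(c,u,v,z):
    o,d=ray(c,u,v); return o+d*(z-o[2])/d[2]
def proj(c,p):
    E=np.array(c['extrinsics']); q=E[:3,:3].T@(np.array(p)-E[:3,3]); return np.array([c['fx']*q[0]/q[2]+c['cx'],c['fy']*q[1]/q[2]+c['cy']])
E
python3 - <<'E'
from h import *
print(r.read_state(), r.tcp_to_grasp)
for n in('scene','top'):
    c=snap(n,n+'0'); print(n,c['fx'],c['cx'],c['cy'],c['extrinsics'])
E
```

```text
{'clock': 0.0, 'joint_pos': array([ 1.12999392,  0.46837004, -0.01160674,  1.60362636,  0.00601662,
        1.07140304, -0.05628105]), 'joint_velocities': array([-6.14410209e-04, -1.12128185e-05, -4.51698812e-04,  1.42303098e-03,
        4.57115217e-04, -3.04601959e-03, -1.48041852e-03]), 'joint_efforts': array([ 4.01019961e-04, -5.20571423e+01, -1.30678926e-02, -2.43751699e+01,
       -5.68573864e-02,  1.75304100e-02,  1.83490160e-04]), 'eef_pos': array([ 0.25151014, -0.59873001,  0.21364386]), 'tcp_rot': array([ 2.00316433,  0.40557794, -2.00415204]), 'contact_force': array([ 0.42258536,  1.4121673 , -0.27797541]), 'ft_torque': array([-0.03464656, -0.00454109,  0.02411087]), 'finger_gap': 0.09203111162733245} 0.0187
scene 519.9603848068949 319.7433544252932 229.11273213590988 [[ 0.61434463 -0.31572375  0.72311769 -0.26459785]
 [-0.78902185 -0.23998682  0.56555357 -0.91663534]
 [-0.00501998 -0.91800046 -0.39654755  0.54056549]
 [ 0.          0.          0.          1.        ]]
top 470.49910934011734 322.8708508687747 235.67244754199635 [[-0.01957221 -0.98600454  0.16556561  0.36682576]
 [-0.99980765  0.01951062 -0.00199849 -0.26479645]
 [-0.00125977 -0.16557288 -0.98619675  1.16284674]
 [ 0.          0.          0.          1.        ]]
```

View pics/scene0.png

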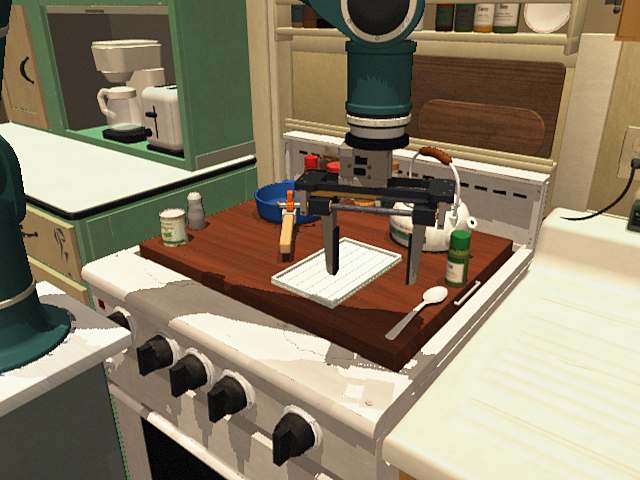

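View pics/top0.png

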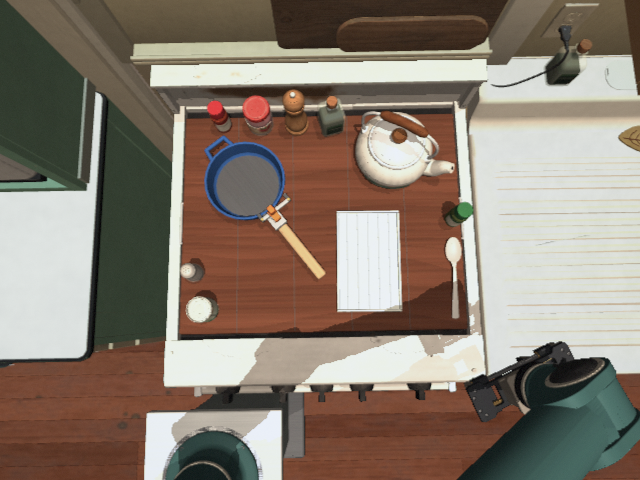

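The top view shows the pan centred near (245,180), the handle running from about (270,212) to (322,277), and the tray at about (368,261). Next I zoom in and segment by colour.

Run:
```python
from h import *
im=cv2.imread('pics/top0.png')
cv2.imwrite('pics/top0z.png',cv2.resize(im[130:320,170:420],None,fx=3.2,fy=3.15,interpolation=cv2.INTER_CUBIC)[:600,:800])
c=dict(np.load('pics/top0.npz'))
hsv=cv2.cvtColor(im,cv2.COLOR_BGR2HSV)
# masks
wood=cv2.inRange(hsv,(12,60,140),(28,200,255)); wood[:205]=0;wood[290:]=0;wood[:,:265]=0;wood[:,335:]=0
orange=cv2.inRange(hsv,(5,170,180),(18,255,255));orange[:195]=0;orange[230:]=0;orange[:,:250]=0;orange[:,300:]=0
white=cv2.inRange(hsv,(0,0,170),(180,60,255));white[:205]=0;white[318:]=0;white[:,:332]=0;white[:,410:]=0
blue=cv2.inRange(hsv,(100,120,50),(125,255,255));blue[:130]=0;blue[240:]=0;blue[:,:190]=0;blue[:,300:]=0
for n,m in dict(wood=wood,orange=orange,white=white,blue=blue).items():
    k,l,s,ce=cv2.connectedComponentsWithStats(m)
    if k<2: print(n,'none');continue
    i=1+np.argmax(s[1:,4]); mm=(l==i).astype(np.uint8); cn=max(cv2.findContours(mm,0,2)[0],key=cv2.contourArea)
    print(n,s[i],ce[i],cv2.minAreaRect(cn),cv2.boxPoints(cv2.minAreaRect(cn)).round(1).tolist())
for z in (0,.045):
    P=[onz(c,u,v,z) for u,v in((184,108),(462,105),(468,333),(178,333))]
    print(z,np.round(P,3).tolist(),[np.linalg.norm(P[i]-P[i-1]).round(3) for i in range(4)])
```

```text
wood [279 224  47  55 661] [301.92586989 251.02118003] ((301.7347106933594, 250.90061950683594), (64.80318450927734, 10.644198417663574), 50.79279708862305) [[277.1000061035156, 229.1999969482422], [285.3999938964844, 222.39999389648438], [326.29998779296875, 272.6000061035156], [318.1000061035156, 279.3999938964844]]
orange [267 206   8   7  20] [270.05 208.7 ] ((270.5000305175781, 209.00001525878906), (6.363961219787598, 4.949747085571289), 45.0) [[266.5, 208.5], [270.0, 205.0], [274.5, 209.5], [271.0, 213.0]]
white [ 337  210   65  102 6365] [368.21523959 261.06551453] ((369.0, 260.5), (101.0, 64.0), 90.0) [[337.0, 210.0], [401.0, 210.0], [401.0, 311.0], [337.0, 311.0]]
blue [ 205  136   80   84 1900] [236.81894737 169.10157895] ((244.5, 177.5), (83.0, 79.0), 90.0) [[205.0, 136.0], [284.0, 136.0], [284.0, 219.0], [205.0, 219.0]]
0 [[0.909, 0.091, 0.0], [0.903, -0.639, 0.0], [0.316, -0.614, 0.0], [0.33, 0.088, 0.0]] [np.float64(0.579), np.float64(0.73), np.float64(0.587), np.float64(0.702)]
0.045 [[0.888, 0.077, 0.045], [0.882, -0.625, 0.045], [0.318, -0.6, 0.045], [0.331, 0.075, 0.045]] [np.float64(0.557), np.float64(0.702), np.float64(0.565), np.float64(0.675)]
```

View pics/top0z.png

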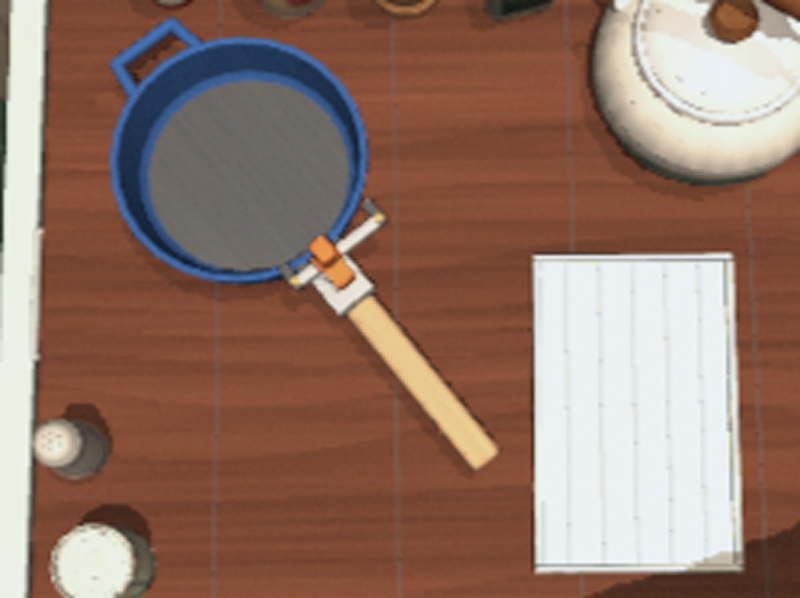

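Run:
```python
from h import *
c=dict(np.load('pics/top0.npz')); s=dict(np.load('pics/scene0.npz'))
im=cv2.imread('pics/scene0.png')
cv2.imwrite('pics/scene0z.png',cv2.resize(im[150:320,190:410],None,fx=3.5,fy=3.5,interpolation=cv2.INTER_CUBIC))
for zb in (0,.02,.045):
    T=[onz(c,u,v,zb+.014) for u,v in((336.5,209.5),(399.5,209.5),(401.5,311.5),(337,311.5))]
    print(zb,[np.linalg.norm(T[i]-T[i-1]).round(4) for i in range(4)],'scene px',[proj(s,t).round(1).tolist() for t in T])
    a=onz(c,281.2,225.8,zb+.053);b=onz(c,322.2,276,zb+.053); print(' grip len',np.linalg.norm(a-b), proj(s,a).round(1),proj(s,b).round(1))
```

```text
0 [np.float64(0.2517), np.float64(0.1574), np.float64(0.2516), np.float64(0.1555)] scene px [[347.8, 253.0], [407.5, 273.1], [334.9, 325.0], [272.0, 297.0]]
 grip len 0.15558655257586004 [290.  229.7] [286.3 259.4]
0.02 [np.float64(0.2473), np.float64(0.1547), np.float64(0.2473), np.float64(0.1527)] scene px [[346.6, 245.7], [405.6, 265.1], [333.4, 314.9], [271.3, 288.1]]
 grip len 0.15278280415945814 [289.2 222.6] [285.5 251. ]
0.045 [np.float64(0.2418), np.float64(0.1512), np.float64(0.2418), np.float64(0.1494)] scene px [[345.0, 236.4], [403.2, 254.8], [331.6, 302.0], [270.5, 276.7]]
 grip len 0.14927811863895568 [288.3 213.4] [284.5 240.3]
```

View pics/scene0z.png

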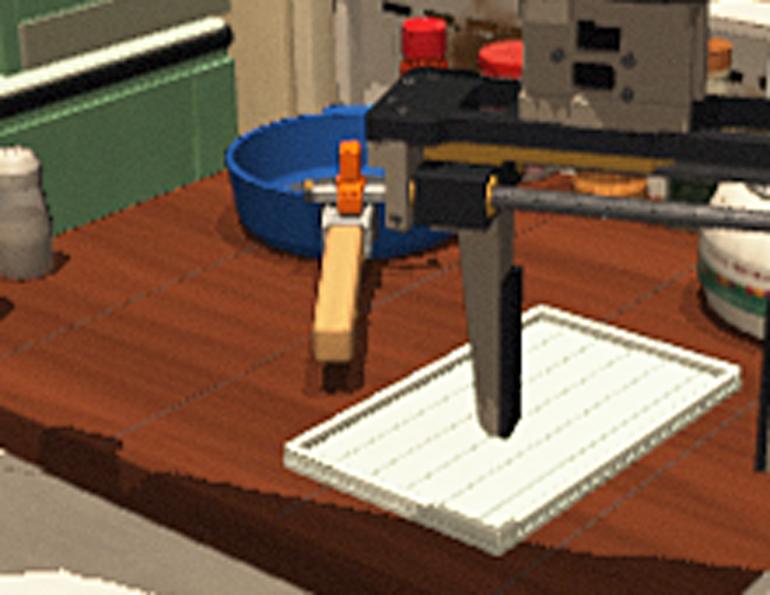

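```bash
cat > est.py <<'E'
from h import *
from scipy.spatial.transform import Rotation as R
c=dict(np.load('pics/top0.npz'))
im=cv2.imread('pics/top0.png');hsv=cv2.cvtColor(im,cv2.COLOR_BGR2HSV)
blue=cv2.inRange(hsv,(100,120,40),(125,255,255));blue[:130]=0;blue[240:]=0;blue[:,:190]=0;blue[:,300:]=0
cn=max(cv2.findContours(blue,0,1)[0],key=cv2.contourArea)[:,0]
P=np.array([onz(c,u,v,.100)[:2] for u,v in cn])
# circle radius .095 fit with outlier rejection
from scipy.optimize import least_squares
f=lambda p:np.hypot(P[:,0]-p[0],P[:,1]-p[1])-p[2]
s=least_squares(f,[*P.mean(0),.095],loss='soft_l1',f_scale=.002); print('pan',s.x, np.median(abs(f(s.x))))
pan=s.x[:2]
wood=cv2.inRange(hsv,(12,60,140),(28,200,255)); wood[:205]=0;wood[290:]=0;wood[:,:265]=0;wood[:,335:]=0
ys,xs=np.where(wood>0); W=np.array([onz(c,u,v,.098)[:2] for u,v in zip(xs,ys)])
m=W.mean(0); d=np.linalg.svd(W-m)[2][0]; d*=np.sign(d@(pan-m))
n=np.array([-d[1],d[0]])
print('axis yaw',np.degrees(np.arctan2(d[1],d[0])),'pan offset from axis',n@(pan-m),'grip along from pan',((W-pan)@d).min(),((W-pan)@d).max(), 'width',np.ptp((W-m)@n))
print('grip centroid',m,' expect from pan: ',pan-d*(200+14)/1000, 'dir pan->centroid yaw',np.degrees(np.arctan2(*(pan-m)[::-1])))
for q in ((323,248),(340,270)):
    k=onz(c,170+q[0]/3.2,130+q[1]/3.15,.140)[:2]; print('orange',k,'panframe',(k-pan)@d,(k-pan)@n)
T=np.array([onz(c,u,v,.059) for u,v in((336.5,209.5),(399.5,209.5),(401.5,311.5),(337,311.5))]);print('tray',T.mean(0),T.round(3).tolist())
print('kettle',onz(c,398,135,.2),onz(c,395,160,.1))
st=r.read_state(); M=R.from_rotvec(st['tcp_rot']).as_matrix(); print(M.round(3),'jaw yaw',np.degrees(np.arctan2(M[1,1],M[0,1])))
E
python3 est.py
```

```text
pan [ 0.68192092 -0.08533813  0.09052115] 0.003584314072180718
axis yaw 36.86850204911867 pan offset from axis 0.0042551442905487125 grip along from pan -0.29011597713564996 -0.08417471716646963 width 0.026200526255937717
grip centroid [ 0.52195983 -0.2106217 ]  expect from pan:  [ 0.51071779 -0.21373396] dir pan->centroid yaw 38.06849946148683
orange [ 0.60163556 -0.15247299] panframe -0.10450906488745611 -0.005539213366217828
orange [ 0.58552071 -0.16424807] panframe -0.12446599856233395 -0.005290856812145202
tray [ 0.49284322 -0.37377332  0.059     ] [[0.615, -0.301, 0.059], [0.612, -0.452, 0.059], [0.371, -0.446, 0.059], [0.373, -0.296, 0.059]]
kettle [ 0.74490443 -0.43268949  0.2       ] [ 0.72246853 -0.44022159  0.1       ]
[[-0.001  0.387 -0.922]
 [ 0.001 -0.922 -0.387]
 [-1.    -0.002  0.   ]] jaw yaw -67.21273645570936
```

Request:
send_rows --steps '[0.034,0.046,0.006,0.016,0.034,0.046,0.006,0.016,0.034,0.046,0.006,0.016,0.034,0.046,0.006,0.016,0.034,0.046,0.006,0.016,0.034,0.046,0.006,0.016,0.034,0.046,0.006,0.016,0.034,0.046,0.006,0.016]' --gripper -1

```text
clock: 1.1
eef_pos: [0.5244, -0.2297, 0.2626]
tcp_rot: [1.844, 0.626, -1.845]
contact_force: [1.0, -0.2, -0.5]
finger_gap: 0.0919
```

Run:
```python
from h import *
from scipy.spatial.transform import Rotation as R
snap('wrist','w1'); c=snap('scene','s1'); im=c['frame'][:,:,::-1]
cv2.imwrite('pics/s1z.png',cv2.resize(im[150:300,200:400],None,fx=4,fy=4,interpolation=cv2.INTER_CUBIC))
st=r.read_state(); M=R.from_rotvec(st['tcp_rot']).as_matrix(); print(st['clock'],st['eef_pos'],'jaw yaw',np.degrees(np.arctan2(M[1,1],M[0,1])),st['contact_force'])
w=dict(np.load('pics/w1.npz'));print(w['extrinsics'])
```

```text
1.2 [ 0.52773625 -0.22391851  0.26312599] jaw yaw -51.888576800386396 [-0.57768601  0.52997196 -0.24905116]
[[ 0.60850162 -0.76233574 -0.22038602  0.584909  ]
 [-0.79355196 -0.58420263 -0.17024268 -0.18169104]
 [ 0.00103198  0.27848071 -0.96044127  0.43337311]
 [ 0.          0.          0.          1.        ]]
```

View pics/w1.png

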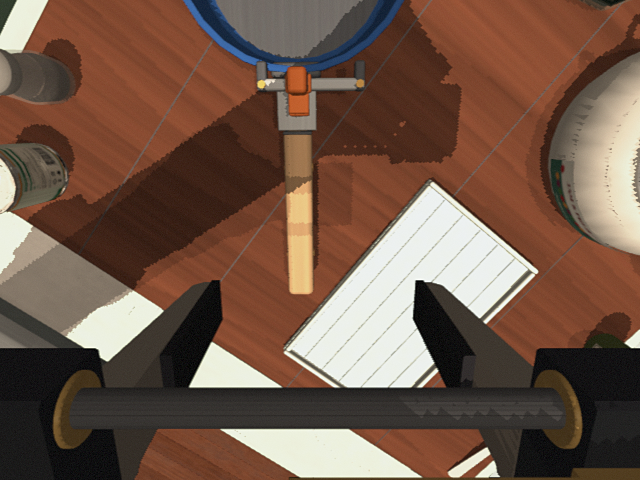

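View pics/s1z.png

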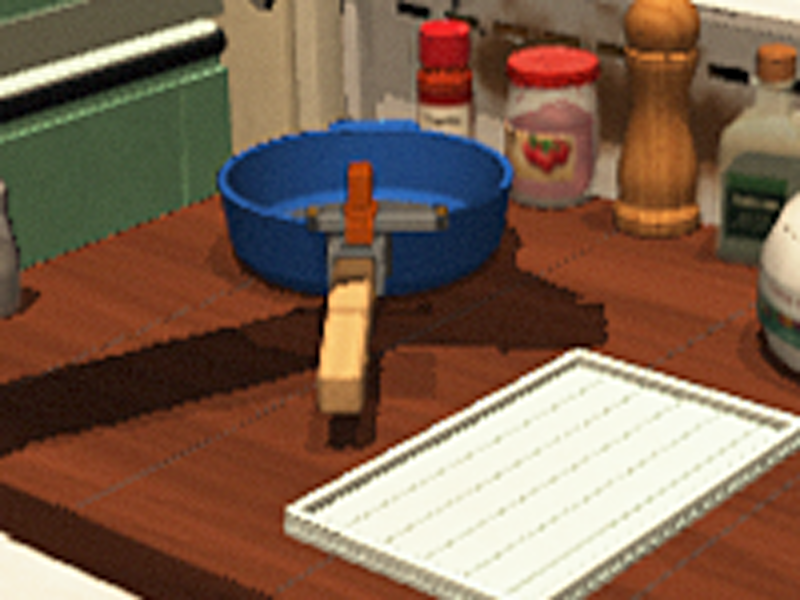

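The wrist view shows the knob at about (298,80), the rail ends at (261,83) and (361,83), the grip from (298,133) to (301,293), and the handle almost vertical in the picture. Next I measure the axis and the knob.

Run:
```python
from h import *
w=dict(np.load('pics/w1.npz'));im=cv2.imread('pics/w1.png')
cv2.imwrite('pics/w1z.png',cv2.resize(im[50:150,240:380],None,fx=5.5,fy=5.5,interpolation=cv2.INTER_CUBIC))
hsv=cv2.cvtColor(im,cv2.COLOR_BGR2HSV)
for z in(0.072,.085,.098):
  L=[]
  for v in range(145,286,10):
    row=im[v,270:335].astype(int); 
    m=(hsv[v,270:335,0]>11)&(hsv[v,270:335,0]<30)&(im[v,270:335,1]>75)
    x=np.where(m)[0]+270
    L.append((x.min(),x.max(),v))
  C=np.array([onz(w,(a+b)/2,v,z)[:2] for a,b,v in L])
  m=C.mean(0);d=np.linalg.svd(C-m)[2][0]
  d*=np.sign(d[0]); print(z,np.degrees(np.arctan2(d[1],d[0])),m,'tail',onz(w,301,293.5,z))
print(L)
o=cv2.inRange(hsv,(3,150,90),(14,255,255)); ys,xs=np.where(o>0); print(xs.min(),xs.max(),ys.min(),ys.max())
for v in range(ys.min(),ys.max()+1,3): print(v,xs[ys==v].min(),xs[ys==v].max())
```

```text
0.072 37.79201200488303 [ 0.51051785 -0.21755992] tail [ 0.44781314 -0.26672844  0.072     ]
0.085 37.79201200488301 [ 0.51319399 -0.21626957] tail [ 0.45274502 -0.26366931  0.085     ]
0.098 37.79201200488303 [ 0.51587013 -0.21497923] tail [ 0.45767689 -0.26061019  0.098     ]
[(np.int64(285), np.int64(310), 145), (np.int64(285), np.int64(311), 155), (np.int64(285), np.int64(312), 165), (np.int64(286), np.int64(311), 175), (np.int64(287), np.int64(311), 185), (np.int64(285), np.int64(311), 195), (np.int64(286), np.int64(312), 205), (np.int64(286), np.int64(312), 215), (np.int64(287), np.int64(312), 225), (np.int64(287), np.int64(312), 235), (np.int64(287), np.int64(312), 245), (np.int64(287), np.int64(312), 255), (np.int64(288), np.int64(312), 265), (np.int64(288), np.int64(313), 275), (np.int64(288), np.int64(313), 285)]
0 639 0 479
0 49 639
3 48 639
6 46 639
9 45 639
12 43 639
15 42 634
18 40 632
21 38 632
24 37 639
27 35 639
30 34 639
33 32 639
36 31 639
39 29 624
42 28 621
45 26 616
48 25 613
51 37 608
54 79 602
57 80 597
60 81 594
63 80 589
66 80 586
69 81 584
72 81 581
75 82 5
[... 698 characters left out ...]
0 144 639
273 144 639
276 142 639
279 140 639
282 137 639
285 137 639
288 135 639
291 137 639
294 141 639
297 146 639
300 151 639
303 155 639
306 160 639
309 164 639
312 223 639
315 222 639
318 223 639
321 222 639
324 220 639
327 219 639
330 217 636
333 216 633
336 214 629
339 213 626
342 215 585
345 220 583
348 224 538
351 229 535
354 234 535
357 238 534
360 243 534
363 248 533
366 252 301
369 257 305
372 262 438
375 266 439
378 271 438
381 276 442
384 280 444
387 311 311Traceback (most recent call last):
  File "<stdin>", line 17, in <module>
    return umr_minimum(a, axis, None, out, keepdims, initial, where)
ValueError: zero-size array to reduction operation minimum which has no identity
```

View pics/w1z.png

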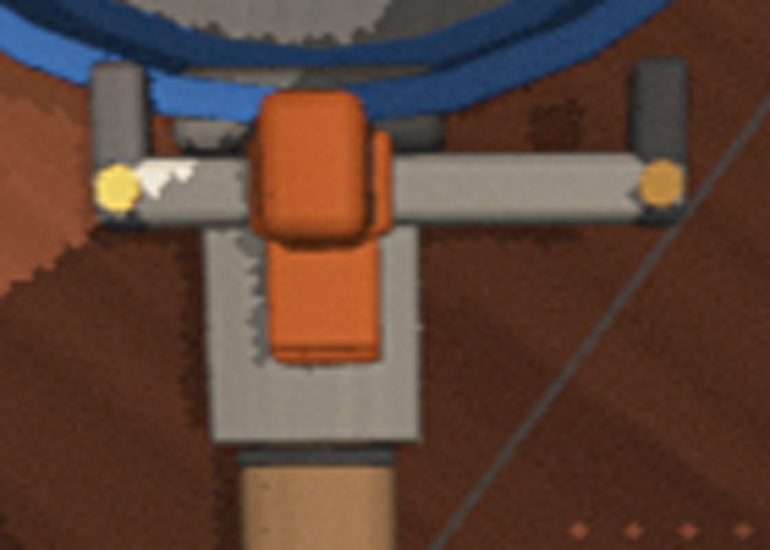

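Run:
```python
from h import *
w=dict(np.load('pics/w1.npz'));c=dict(np.load('pics/top0.npz'));s=dict(np.load('pics/s1.npz'))
a=np.radians(37.9);d=np.array([np.cos(a),np.sin(a)]);n=np.array([-d[1],d[0]])
u=240+313.5/5.5
A=onz(w,u,50+92/5.5,.140)[:2];B=onz(w,240+315/5.5,50+238/5.5,.116)[:2]
print('back top',A,'front bottom',B,'along',(A-B)@d)
K=(A-.009*d+B+.009*d)/2;print('knob',K)
print('width',np.linalg.norm(onz(w,240+262/5.5,70,.14)-onz(w,240+365/5.5,70,.14)))
m=onz(w,299,220,.098)[:2]; 
# axis line through grip samples
for z,C in((.098,np.array([0.51587013,-0.21497923])),):
  print('knob off axis',(K-C)@n,'pan ctr off',(np.array([.6819,-.0853])-C)@n)
T=onz(w,301,293.5,.085)[:2]; T2=onz(w,301,293.5,.098)[:2]
print('tail lo/hi',T,T2,'tail->knob',(K-T)@d,(K-T2)@d)
H=C+((T2-C)@d+.090)*d; H1=C+((T-C)@d+.090)*d;print('handle origin',H,H1,'pan ctr along',H+.2*d)
# lug / socket front edge: 5.5 zoom y=440 is x=+62 at top z~.098
S=onz(w,240+315/5.5,50+445/5.5,.098)[:2];print('socket start->origin',S-.062*d)
# check in scene
for z in(.116,.140): print('scene px',proj(s,[*K,z]))
print('top px',proj(c,[*K,.140]))
```

```text
back top [ 0.60910253 -0.14582168] front bottom [ 0.59614623 -0.15426144] along 0.015408032822992412
knob [ 0.60262438 -0.15004156]
width 0.013079934905356668
knob off axis -0.0020505692786242716 pan ctr off 0.00033812461126588034
tail lo/hi [ 0.45274502 -0.26366931] [ 0.45767689 -0.26061019] tail->knob 0.188067264626753 0.18229642591054157
handle origin [ 0.5285351  -0.20511982] [ 0.52398142 -0.20866476] pan ctr along [ 0.68635192 -0.08226278]
socket start->origin [ 0.52429557 -0.20833279]
scene px [290.1475719  200.33384426]
scene px [289.86523267 190.71539744]
top px [269.84482523 208.31764312]
```

Request:
send_rows --steps '[0.037,0.036,-0.02,0,0.037,0.036,-0.02,0,0,0,0,0]' --gripper -0.3 --newtons 12

```text
clock: 1.58
eef_pos: [0.5984, -0.155, 0.22]
tcp_rot: [1.841, 0.635, -1.845]
contact_force: [0.1, -0.9, -1.2]
finger_gap: 0.0636
```

Run:
```python
from h import *
st=r.read_state();print(st['eef_pos'],st['clock'],np.abs(st['joint_velocities']).max(),st['finger_gap'])
```

```text
[ 0.59839943 -0.15496043  0.220005  ] 1.575 0.05367972641676261 0.06357062929876907
```

Request:
send_rows --steps '[0.004,0.004,-0.04,0,0,0,-0.035,0,0,0,-0.026,0,0,0,0,0]'

```text
clock: 2.08
eef_pos: [0.5994, -0.1566, 0.1196]
tcp_rot: [1.843, 0.626, -1.851]
contact_force: [-0.5, 0.7, -0.0]
finger_gap: 0.0595
```

Run:
```python
from h import *
w=snap('wrist','w2');s=snap('scene','s2')
a=w['frame'][20:340,140:500];b=s['frame'][120:280,200:400]
cv2.imwrite('pics/c2.png',np.hstack([cv2.resize(a,(400,356)),cv2.resize(b,(400,356))])[:,:,::-1])
st=r.read_state();print(st['eef_pos'],st['clock'],st['contact_force'],st['finger_gap'])
```

```text
[ 0.60182625 -0.15636717  0.12241782] 2.175 [-0.49165437 -0.29041491  0.14453972] 0.05954561228993347
```

View pics/c2.png

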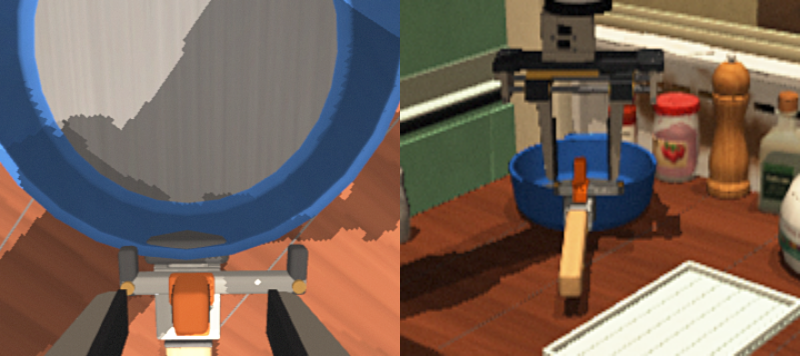

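Request:
send_rows --steps '[0,0,0,0,0,0,0,0,0,0,0,0,0,0,0,0,0,0,0,0,0,0,0,0]' --gripper 1 --newtons 12

```text
clock: 2.92
eef_pos: [0.6014, -0.1547, 0.1217]
tcp_rot: [1.845, 0.627, -1.846]
contact_force: [-3.2, 0.7, 3.5]
finger_gap: 0.0136
```

Run:
```python
from h import *
w=snap('wrist','w3');s=snap('scene','s3')
a=w['frame'][180:360,200:430];b=s['frame'][140:260,220:380]
cv2.imwrite('pics/c3.png',np.hstack([cv2.resize(a,(400,313)),cv2.resize(b,(400,313))])[:,:,::-1])
st=r.read_state();print(st['eef_pos'],st['clock'],st['contact_force'],st['finger_gap'])
```

```text
[ 0.60158193 -0.15483425  0.12168707] 3.025 [-2.00377952  1.77828255  2.31445869] 0.014103879591757034
```

View pics/c3.png

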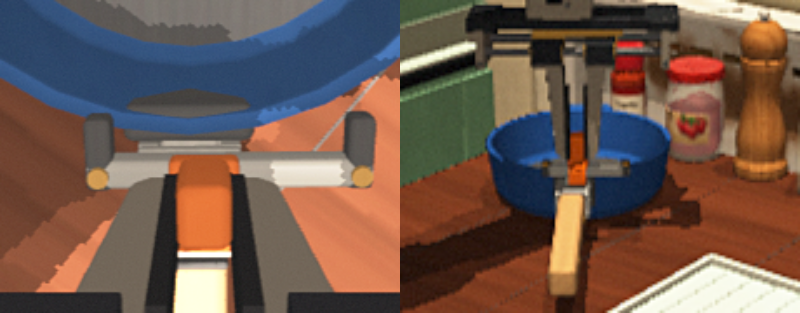

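Request:
send_rows --steps '[0.004,-0.005,0,0,0.004,-0.005,0,0,0.004,-0.005,0,0,0.003,-0.004,0,0,0.003,-0.004,0,0,0,0,0,0]'

```text
clock: 3.78
eef_pos: [0.6149, -0.1716, 0.1215]
tcp_rot: [1.838, 0.642, -1.857]
contact_force: [-18.6, 15.4, 17.9]
finger_gap: 0.0175
```

Run:
```python
from h import *
w=snap('wrist','w4');s=snap('scene','s4')
a=w['frame'][180:360,200:430];b=s['frame'][140:260,220:380]
cv2.imwrite('pics/c4.png',np.hstack([cv2.resize(a,(400,313)),cv2.resize(b,(400,313))])[:,:,::-1])
st=r.read_state();print(st['eef_pos'],st['clock'],st['contact_force'],st['finger_gap'], (st['eef_pos'][:2]-[.6016,-.1548])@[.614,-.789])
```

```text
[ 0.61461277 -0.17133366  0.12149474] 3.875 [-19.54423865  14.62751742  19.00213105] 0.016836870840907278 0.021034897332218135
```

View pics/c4.png

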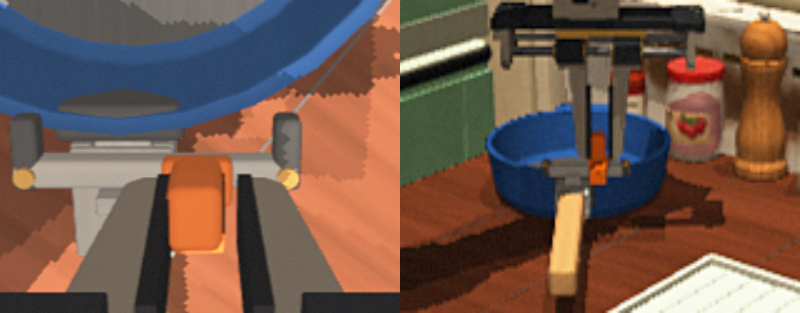

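Contact shows 25 N after about 21 mm, with an upward component, so the right finger may be on the rail's end post. I open, lift and look.

Request:
send_rows --steps '[-0.004,0.005,0,0,0,0,0,0,0,0,0.02,0,-0.009,0.012,0.03,0,-0.009,0.012,0.03,0,0,0,0,0]' --gripper -0.2

```text
clock: 4.62
eef_pos: [0.6, -0.1493, 0.2057]
tcp_rot: [1.85, 0.622, -1.838]
contact_force: [0.3, 0.6, -0.0]
finger_gap: 0.0551
```

Run:
```python
from h import *
w=snap('wrist','w5');s=snap('scene','s5')
a=w['frame'][90:290,180:460]
cv2.imwrite('pics/c5.png',cv2.resize(a,(800,571),interpolation=cv2.INTER_CUBIC)[:,:,::-1])
st=r.read_state();print(st['eef_pos'],st['clock'],st['contact_force'],st['finger_gap'])
```

```text
[ 0.59824903 -0.15023489  0.20228255] 4.725 [-0.29255493 -0.2970208  -0.17309751] 0.05520375978246234
```

View pics/c5.png

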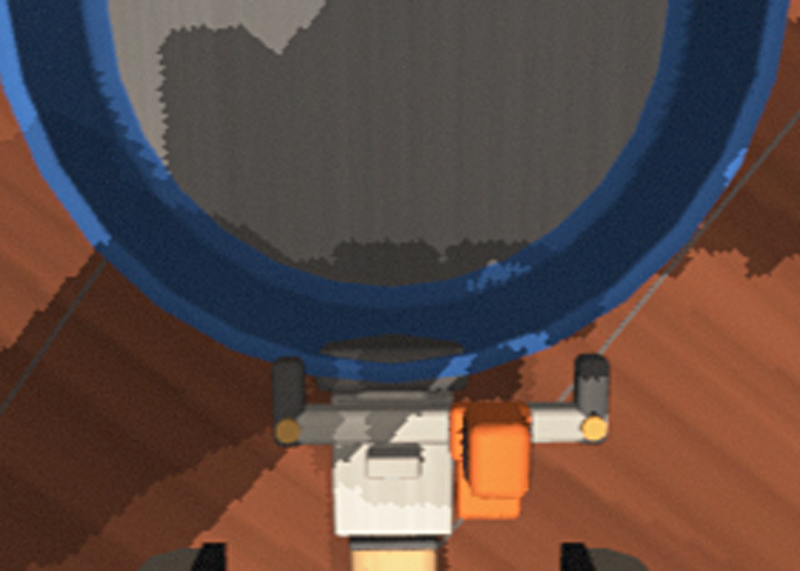

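Run:
```python
from h import *
a=np.radians(37.9);d=np.array([np.cos(a),np.sin(a)]);n=np.array([-d[1],d[0]])
w=dict(np.load('pics/w5.npz'));k=2.857
def f(x,y,z): return onz(w,180+x/k,90+y/k,z)[:2]
K=f(498,405,.140)-.009*d; print('knob',K,'travel from 0.6026,-.1500:',-(K-[.6026,-.15004])@n)
L=f(393,455,.105); print('lug centre to knob',-(K-L)@n)
g1,g2=f(287,430,.105),f(594,428,.105); print('rail ends',-(g1-L)@n,-(g2-L)@n, -(g2-K)@n, np.linalg.norm(g1-g2))
w=dict(np.load('pics/w1.npz'));
def f(x,y,z): return onz(w,240+x/5.5,50+y/5.5,z)[:2]
K0=f(313.5,92,.14)-.009*d;g1,g2=f(118,188,.105),f(660,184,.105)
print('before: knob-gold1',-(K0-g1)@n,'gold2-knob',-(g2-K0)@n)
```

```text
knob [ 0.61842735 -0.16403879] travel from 0.6026,-.1500: 0.020768730352831652
lug centre to knob 0.02308728673980754
rail ends -0.026971311247989495 0.051364525322383406 0.028277238582575862 0.078336137074706
before: knob-gold1 0.029928992549544904 gold2-knob 0.04783273069218097
```

The catch has moved about 20 mm of its 24 mm and is not clearly at its end. I'll push it on with shut fingers from the left side, away from the end post.

Request:
send_rows --steps '[-0.002,0.015,0,0,0,0,0,0,0,0,0,0,0,0,-0.03,0,0,0,-0.03,0,0,0,-0.02,0,0,0,0,0]' --gripper 1 --newtons 40

```text
clock: 5.6
eef_pos: [0.5947, -0.1343, 0.12]
tcp_rot: [1.843, 0.627, -1.849]
contact_force: [-0.2, 0.5, 0.5]
finger_gap: 0.0003
```

Run:
```python
from h import *
w=snap('wrist','w6');s=snap('scene','s6')
a=w['frame'][180:360,200:430];b=s['frame'][140:260,220:380]
cv2.imwrite('pics/c6.png',np.hstack([cv2.resize(a,(400,313)),cv2.resize(b,(400,313))])[:,:,::-1])
st=r.read_state();print(st['eef_pos'],st['clock'],st['contact_force'],st['finger_gap'])
```

```text
[ 0.59636287 -0.13434285  0.12219878] 5.7 [0.21521477 0.10109579 0.69785436] 0.0005364446395601841
```

View pics/c6.png

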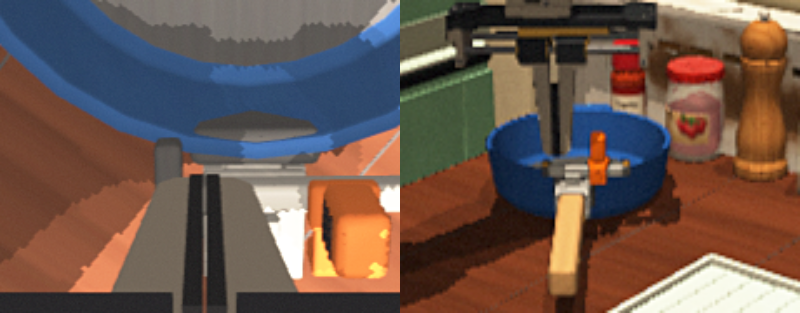

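Request:
send_rows --steps '[0.003,-0.004,0,0,0.003,-0.004,0,0,0.003,-0.004,0,0,0.003,-0.004,0,0,0,0,0,0]'

```text
clock: 6.32
eef_pos: [0.6067, -0.1487, 0.1219]
tcp_rot: [1.844, 0.629, -1.848]
contact_force: [-5.2, 4.0, 5.4]
finger_gap: 0.0006
```

Request:
send_rows --steps '[0.002,-0.003,0,0,0.001,-0.001,0,0,0,0,0,0]'

```text
clock: 6.7
eef_pos: [0.6069, -0.1489, 0.1218]
tcp_rot: [1.84, 0.637, -1.854]
contact_force: [-14.0, 10.6, 12.5]
finger_gap: 0.0004
```

Run:
```python
from h import *
w=snap('wrist','w7');s=snap('scene','s7')
a=w['frame'][180:360,200:430];b=s['frame'][140:260,220:380]
cv2.imwrite('pics/c7.png',np.hstack([cv2.resize(a,(400,313)),cv2.resize(b,(400,313))])[:,:,::-1])
st=r.read_state();print(st['eef_pos'],st['clock'],st['contact_force'],st['ft_torque'])
```

```text
[ 0.60693016 -0.14893864  0.12186772] 6.8 [-14.04326296  11.06466001  12.85613155] [ 2.16511555  2.98222519 -0.03678383]
```

View pics/c7.png

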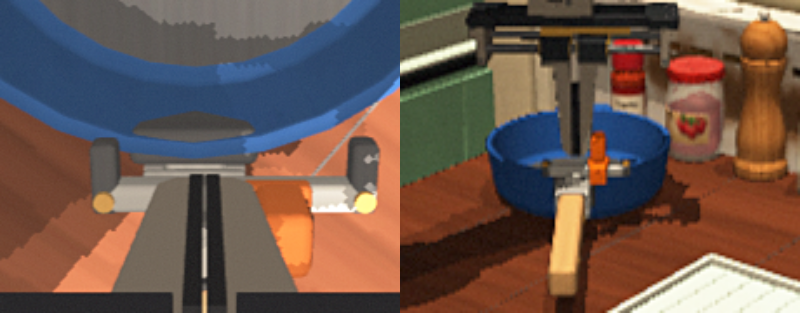

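Request:
send_rows --steps '[-0.006,0.008,0,0,0,0,0.03,0,0,0,0.04,0,-0.038,-0.033,0,0,-0.038,-0.033,0,0,0,0,0,0,0,0,0,0]' --gripper -0.3 --newtons 40

```text
clock: 7.68
eef_pos: [0.5294, -0.2122, 0.1919]
tcp_rot: [1.846, 0.625, -1.844]
contact_force: [1.0, 0.8, 0.6]
finger_gap: 0.0597
```

Run:
```python
from h import *
w=snap('wrist','w8')
cv2.imwrite('pics/c8.png',w['frame'][:,:,::-1])
st=r.read_state();print(st['eef_pos'],st['clock'],st['contact_force'],st['finger_gap'])
```

```text
[ 0.52975657 -0.21151325  0.19179443] 7.725 [-0.09168383  0.46067754 -0.07565366] 0.05988968798268893
```

View pics/c8.png

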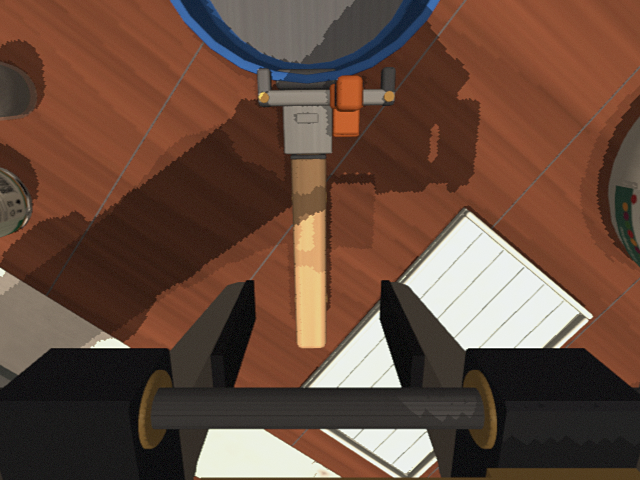

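The catch is clear of the lug: knob at (348,93), lug at (307,118). Next I compute its travel and where the handle lies relative to the TCP.

Run:
```python
from h import *
w=dict(np.load('pics/w8.npz'));im=cv2.imread('pics/w8.png');hsv=cv2.cvtColor(im,cv2.COLOR_BGR2HSV)
a=np.radians(37.9);d=np.array([np.cos(a),np.sin(a)]);n=np.array([-d[1],d[0]])
K=onz(w,348,76,.140)[:2]-.009*d
print('travel',-(K-[.6026,-.15004])@n)
g1,g2=onz(w,264,98,.105)[:2],onz(w,389,97,.105)[:2]; print('knob-gold1',-(K-g1)@n,'gold2-knob',-(g2-K)@n,'(before 29.9/47.8)')
L=[]
for v in range(165,341,10):
    m=(hsv[v,275:345,0]>11)&(hsv[v,275:345,0]<30)&(im[v,275:345,1]>75); x=np.where(m)[0]+275; L.append(((x.min()+x.max())/2,v,x.max()-x.min()))
C=np.array([onz(w,u,v,.098)[:2] for u,v,_ in L]);m=C.mean(0);e=np.linalg.svd(C-m)[2][0];e*=np.sign(e[0])
print('yaw',np.degrees(np.arctan2(e[1],e[0])),[x[2] for x in L])
t=np.array([0.5297,-0.2118]); print('TCP off axis (n)',(t-m)@np.array([-e[1],e[0]]))
T=onz(w,312,348.5,.098)[:2];T1=onz(w,312,348.5,.085)[:2];print('tail',T,T1,'tcp along from tail',(t-T)@e,(t-T1)@e)
S=onz(w,309,156,.098)[:2];print('from socket start',(t-S)@e)
```

```text
travel 0.020383558092992804
knob-gold1 0.04967322626719446 gold2-knob 0.02849010366108507 (before 29.9/47.8)
yaw 37.993140319737286 [np.int64(32), np.int64(32), np.int64(31), np.int64(29), np.int64(30), np.int64(31), np.int64(33), np.int64(32), np.int64(32), np.int64(31), np.int64(31), np.int64(30), np.int64(30), np.int64(31), np.int64(30), np.int64(29), np.int64(29), np.int64(30)]
TCP off axis (n) -0.0063928009229736
tail [ 0.45788068 -0.26074577] [ 0.45141087 -0.26548154] tcp along from tail 0.08672910024017788 0.09474303434128444
from socket start -0.05892552692575552
```

Request:
send_rows --steps '[-0.004,0.005,-0.04,0,0,0,-0.04,0,0,0,-0.036,0,0,0,0,0]'

```text
clock: 8.22
eef_pos: [0.5237, -0.2052, 0.073]
tcp_rot: [1.841, 0.632, -1.849]
contact_force: [0.2, -0.4, 1.0]
finger_gap: 0.0595
```

Request:
send_rows --steps '[0,0,0,0,0,0,0,0,0,0,0,0,0,0,0,0,0,0,0,0]' --gripper 1 --newtons 50

```text
clock: 8.85
eef_pos: [0.5253, -0.2076, 0.0763]
tcp_rot: [1.846, 0.624, -1.844]
contact_force: [0.4, 0.4, 2.7]
finger_gap: 0.0232
```

Run:
```python
from h import *
w=snap('wrist','w9');s=snap('scene','s9')
a=w['frame'][20:360,120:520];b=s['frame'][140:290,220:400]
cv2.imwrite('pics/c9.png',np.hstack([cv2.resize(a,(400,340)),cv2.resize(b,(400,340))])[:,:,::-1])
st=r.read_state();print(st['eef_pos'],st['clock'],st['contact_force'],st['finger_gap'])
```

```text
[ 0.52522717 -0.20757541  0.07617148] 8.95 [ 0.43623798 -1.17705323  2.84894269] 0.024234824748943055
```

View pics/c9.png

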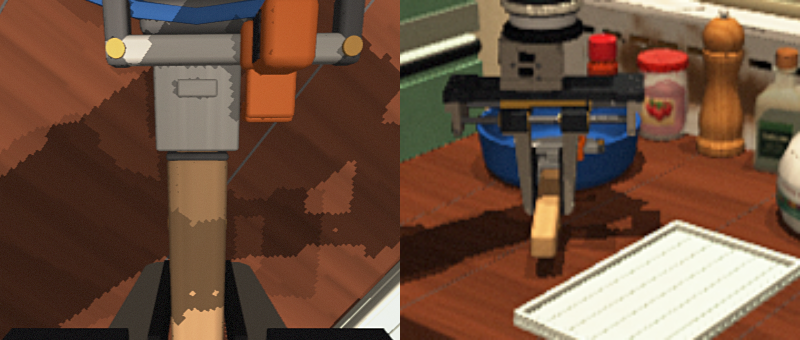

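The grip holds the handle at 24 mm, and the catch is clear of it. Now I pull it straight off.

Request:
send_rows --steps '[-0.0039,-0.0031,0,0,-0.0039,-0.0031,0,0,-0.0039,-0.0031,0,0,-0.0039,-0.0031,0,0,0,0,0,0]'

```text
clock: 9.57
eef_pos: [0.5078, -0.2206, 0.0753]
tcp_rot: [1.844, 0.625, -1.848]
contact_force: [-2.2, -2.0, 2.6]
finger_gap: 0.0235
```

Request:
send_rows --steps '[-0.0055,-0.0043,0,0,-0.0055,-0.0043,0,0,-0.0055,-0.0043,0,0,-0.0055,-0.0043,0,0,-0.0055,-0.0043,0,0,0,0,0,0]'

```text
clock: 10.32
eef_pos: [0.481, -0.2418, 0.0755]
tcp_rot: [1.845, 0.625, -1.846]
contact_force: [-0.5, 0.5, -1.6]
finger_gap: 0.0237
```

Run:
```python
from h import *
w=snap('wrist','w10');s=snap('scene','s10')
a=w['frame'][20:360,120:520];b=s['frame'][140:290,220:400]
cv2.imwrite('pics/c10.png',np.hstack([cv2.resize(a,(400,340)),cv2.resize(b,(400,340))])[:,:,::-1])
st=r.read_state();print(st['eef_pos'],st['clock'],st['contact_force'],st['finger_gap'])
```

```text
[ 0.48175492 -0.24111822  0.07562566] 10.425 [ 0.15569812  0.44478251 -1.8517585 ] 0.02335607126013195
```

View pics/c10.png

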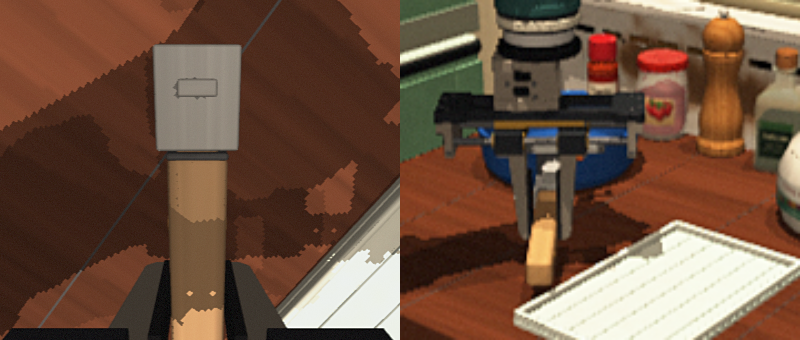

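Request:
send_rows --steps '[0,0,0.03,0,0,0,0.03,0,0.001,-0.022,0,-0.057,0.001,-0.022,0,-0.057,0.001,-0.022,0,-0.057,0.001,-0.022,0,-0.057,0.001,-0.022,0,-0.057,0.001,-0.023,0,-0.057]'

```text
clock: 11.42
eef_pos: [0.4881, -0.3743, 0.1355]
tcp_rot: [-2.205, 0.036, 2.205]
contact_force: [0.5, -0.0, -2.0]
finger_gap: 0.0237
```

Request:
send_rows --steps '[0,0,-0.02,0,0,0,-0.02,0,0,0,0,0,0,0,0,0]'

```text
clock: 11.92
eef_pos: [0.4881, -0.3739, 0.0958]
tcp_rot: [-2.207, 0.033, 2.206]
contact_force: [0.3, -0.5, -0.6]
finger_gap: 0.0233
```

Run:
```python
from h import *
from scipy.spatial.transform import Rotation as R
w=snap('wrist','w11');s=snap('top','t11')
a=w['frame'];b=s['frame'][180:340,300:440]
cv2.imwrite('pics/c11.png',np.hstack([cv2.resize(a,(480,360)),cv2.resize(b,(315,360))])[:,:,::-1])
st=r.read_state();M=R.from_rotvec(st['tcp_rot']).as_matrix();print(st['eef_pos'],st['clock'],st['contact_force'],st['finger_gap'],np.degrees(np.arctan2(M[1,1],M[0,1])))
```

```text
[ 0.48827037 -0.37425329  0.09638616] 12.025 [-0.7713765  -0.27592532 -1.67615679] 0.023776820493997115 -91.71038266406161
```

View pics/c11.png

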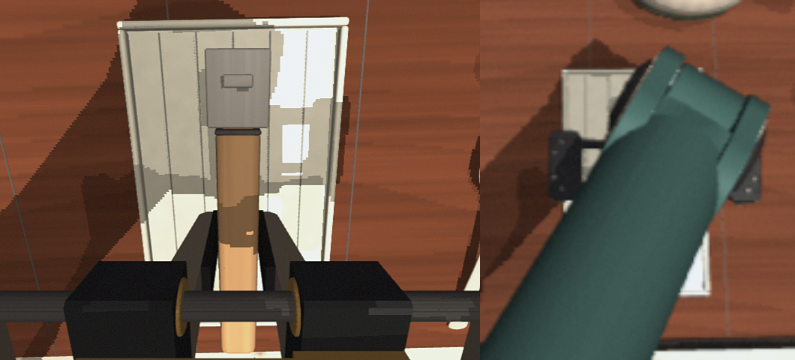

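Request:
send_rows --steps '[0,0,-0.015,0,0,0,-0.015,0,0,0,-0.009,0,0,0,0,0]'

```text
clock: 12.52
eef_pos: [0.4874, -0.3738, 0.0571]
tcp_rot: [-2.204, 0.032, 2.207]
contact_force: [-1.9, 2.0, 7.5]
finger_gap: 0.0236
```

Request:
send_rows --steps '[0,0,-0.002,0,0,0,-0.001,0,0,0,0,0]'

```text
clock: 12.9
eef_pos: [0.4875, -0.3738, 0.057]
tcp_rot: [-2.205, 0.033, 2.207]
contact_force: [-8.6, 6.5, 28.0]
finger_gap: 0.0235
```

Request:
send_rows --steps '[0,0,0.002,0,0,0,0,0]'

```text
clock: 13.15
eef_pos: [0.4875, -0.3738, 0.0571]
tcp_rot: [-2.205, 0.033, 2.207]
contact_force: [-3.9, 3.6, 13.6]
finger_gap: 0.0238
```

Run:
```python
from h import *
w=snap('wrist','w12');s=snap('scene','s12')
a=w['frame'];b=s['frame'][190:340,240:440]
cv2.imwrite('pics/c12.png',np.hstack([cv2.resize(a,(400,300)),cv2.resize(b,(400,300))])[:,:,::-1])
st=r.read_state();print(st['eef_pos'],st['clock'],st['contact_force'],st['ft_torque'])
```

```text
[ 0.48744199 -0.37379511  0.05705106] 13.25 [-5.21244884  4.10157858 13.5242581 ] [ 0.93456262  1.25113768 -0.01918583]
```

View pics/c12.png

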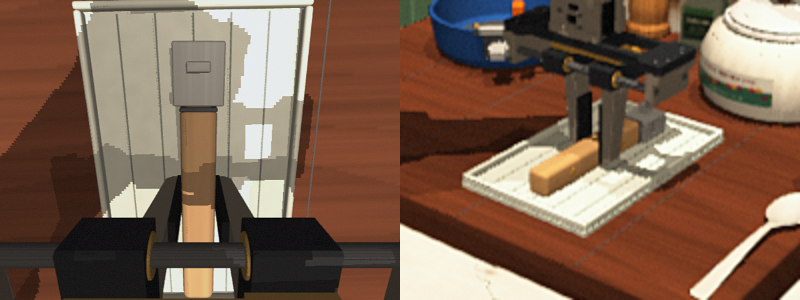

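The handle lies flat on the tray floor, with its tail and mouth inside the rims. I ease off, open and retreat.

Request:
send_rows --steps '[0,0,0.001,0,0,0,0,0,0,0,0,0,0,0,0,0]' --gripper -0.2

```text
clock: 13.75
eef_pos: [0.4876, -0.3741, 0.0562]
tcp_rot: [-2.206, 0.033, 2.206]
contact_force: [-0.6, 0.0, 0.5]
finger_gap: 0.0552
```

Request:
send_rows --steps '[0,0,0.02,0,0,0,0.04,0,0,0,0.05,0,0,0,0.05,0,-0.03,-0.05,0,0,-0.03,-0.05,0,0,-0.03,-0.05,0,0,0,0,0,0]'

```text
clock: 14.75
eef_pos: [0.3926, -0.5295, 0.2179]
tcp_rot: [-2.202, 0.048, 2.205]
contact_force: [0.2, -0.1, -0.5]
finger_gap: 0.055
```

Run:
```python
from h import *
t=snap('top','t13');s=snap('scene','s13')
a=t['frame'][90:340,170:490];b=s['frame'][150:350,140:480]
cv2.imwrite('pics/c13.png',np.vstack([cv2.resize(a,(640,300)),cv2.resize(b,(640,300))])[:,:,::-1])
cv2.imwrite('pics/t13z.png',cv2.resize(t['frame'][130:320,180:420],(758,600))[:,:,::-1])
st=r.read_state();print(st['eef_pos'],st['clock'],st['contact_force'],st['finger_gap'])
```

```text
[ 0.39752598 -0.52438048  0.21760718] 14.85 [ 1.05028709  0.76427789 -0.56164444] 0.055139008462960264
```

View pics/t13z.png

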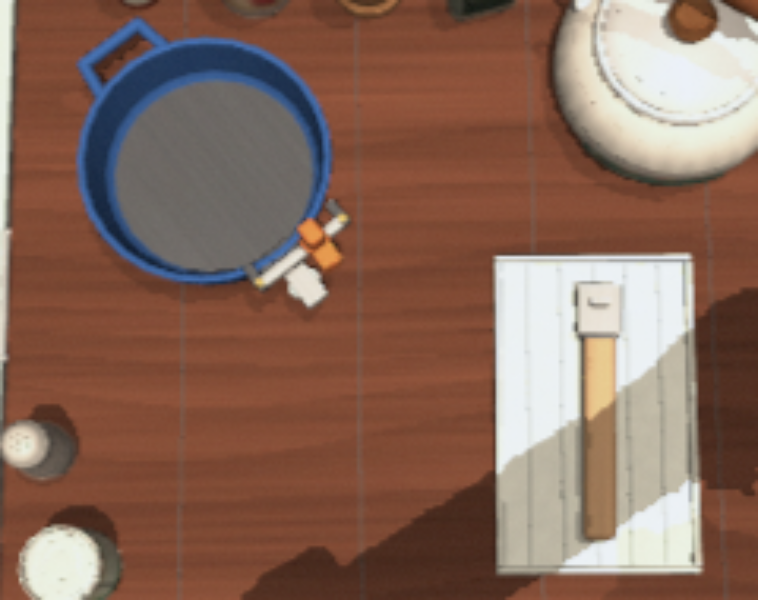

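View pics/s13.png

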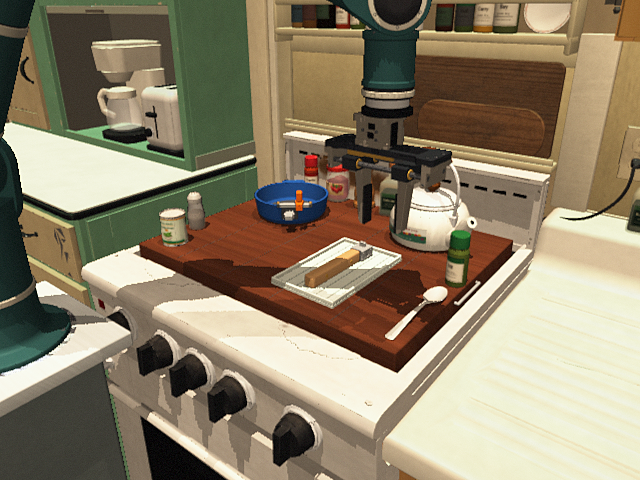

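The top view shows the handle lying inside the tray, the catch aside, and the salt, tin and spoon where they were. I'm handing in.

Run:
```python
from station import r
print(r.close_job())
```

```text
the job is handed in; nothing more can be done
None
```

I slid the orange catch aside, pulled the handle straight off the bracket, and laid it flat in the white tray. The job was handed in at about 15 s, with the gripper clear of everything.

- **Catch:** my first drag, gripping the knob, stopped at about 25 N. I thought a finger might have caught the rail's end post, so I pushed again from the other side with the fingers shut. It didn't move under about 18 N, so I took it to be at its end.
- **Catch travel does not fully match:** the images show only about 20 to 21 mm of travel from where it started, not 24 mm. I put the difference down to a start position of up to 3 mm and to heights near the knob reading about 7% small. I had no direct reading of the joint.
- **Handle:** it came off along its axis with no sign of slipping in the grip, which stayed at about 24 mm throughout.
- **Placing:** the handle touched the tray floor at a TCP height of 57 mm; I had expected 54 mm. The force on the handle briefly reached about 30 N, so I eased off before opening.
- **Last checks:** in the final top and scene pictures the handle lies inside the rims. The salt, tin, spoon and kettle look unmoved; I judged that by eye and did not measure it.

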